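Set the specimen tweezers to the scale marks

ROBOT

A 7-joint arm with a two-finger parallel gripper is mounted at the origin on the work surface. World frame = base frame: x ahead of the robot, y to its left, z up, the work surface at z = 0. Lengths are in mm, angles in rad, forces in N, time in s.
With the tool pointing down it reaches from about 400 to 875 mm from the base axis. Payload 4.4 kg.
Tool frame: the origin (TCP) lies at the very end of the fingers, on their centre line; the grasp point (between the pads) lies 19 mm behind it; z points along the fingers, y is the line along which they close (so a half turn about z gives the same grasp; the last joint's range is limited). The gripper opens to 85 mm and grips with 20 to 120 N. Pads are 22 mm wide; open, the fingers measure 114 mm over their backs; the gripper's body (76 mm by 85 mm) begins 54 mm behind the grasp point. The pads swing forward as they close: fully open they stand 13 mm farther back than shut.
Start: joints at [1.147, 0.628, 0.038, 1.517, -0.027, 0.996, -0.02], TCP at [227.668, -608.839, 211.113] pointing down, gripper open.
Joint ranges: [-3.06, 3.06], [-0.37, 2.12], [-1.25, 1.32], [0.18, 2.47], [-1.1, 4.24], [0.23, 1.98], [-2.94, 2.94]. Speed limits (rad/s): [2.57, 2.57, 3.14, 3.14, 3.14, 3.14, 3.14].

INTERFACE

Orientations are given as [roll, pitch, yaw] about the fixed x, y, z axes, in that order (R = Rz(yaw) Ry(pitch) Rx(roll)).
In Python, from cell import read_state, get_image, camera_info, finish_job gives the robot as it stands.
- The arm moves only by the tool play_rows, never from a script. Its argument "deltas" is one flat list of numbers, 7 for each row, row after row: the shift along the tool's x, y, z in mm, then the turn, a rotation vector about the tool's x, y, z in rad, then the opening, from 0 (shut) to 1 (fully open). In form: [dx, dy, dz, ax, ay, az, grip, dx, dy, dz, ax, ay, az, grip, ...]. A call has 1 to 10 rows; each row is the pose to reach, as a shift and turn from the pose commanded when the call began, along the tool's axes at that moment; what a row does not reach only later rows make up. A row lasts 1/8 s, in which the tool goes at most 62.5 mm and 10.7 degrees, less where a joint would pass 70% of its speed; a pose out of reach is approached as far as the arm can. A call with a gripper value outside its range is refused whole. The fingers move at their own pace and stop on an object; the grip force is fixed at half the most. Time passes only in rows, so rows that repeat a pose let the fingers close. It gives the time, the measured TCP pose, the force, the opening and the grip force at its end, in the units of the state.
- read_state(): the state, without advancing time (a new reading comes with each control period).
- get_image(name): name is "side" or "top" or "wrist"; returns the picture (384x512x3 uint8, red, green, blue); there is no depth.
- camera_info(name): a dict with "fx", "fy", "cx", "cy" (pixels), "distortion" ([k1, k2, p1, p2, k3] as OpenCV has them; the pictures are not rectified), "T" (4x4, takes a point from camera to world coordinates). Camera axes: x right, y down, z forward; pixel columns grow to the right and rows downward; lengths in mm; the calibration is good to about 2 mm. A picture is of the moment at which its call begins: read the wrist's pose just before it. camera_info takes no time and is no camera call; for the wrist camera it gives the pose at the moment of the call.
- finish_job(): hands the job in; it is judged then, once.
The state is a dict: "clock": time; "qpos": joint angles; "qd": joint speeds; "tau": joint torques, N m; "eef_pos": TCP position; "tool_rot": TCP orientation; "force": force on the tool from outside, world axes, zero at the start; "torque": the same for the moment, N m; "width": finger opening in mm; "gripper_force": force on a finger pad.
Only numpy, scipy, OpenCV 4.12 (cv2) and the standard library are available. Lean on these libraries where they do the work, as an engineer would, in place of code of your own. Each camera call takes 0.05 s, during which the arm holds its last target. There are 200 camera calls.

TASK

Push the white specimen tote along the roller track until it is fully home against the orange stop, under the open tips of the clamped tweezers. Then squeeze the tweezers by their blue pads until the tips stand 12 mm apart, one above each red mark on the tote's scale block, without ever pinching the tips together. Hold that gap steady for a couple of seconds and finish while still holding it; leave the jar, cactus, remote and lens cap where they are.

Things in the scene. Friction and masses are not known exactly. Their poses are not given: they have to be found in the camera images.
- station: Station fixed to the table: roller track, orange end bay, tweezer clamp. Origin at table level below the midpoint of the tweezer tips. y runs along the track, from the bay (y=0) to the open end (y=330 mm); x to the far side. Side rails at x=+-42 to +-48 mm, tops 52 mm above the table. Orange stop: face at y=-70 mm, top 60 mm. Grey clamp block: x -221 to -185, 34 wide, top 104 mm.
- bay (a point): Point on top of the grey free-turning rollers, 40 mm above the table, where the tote's origin is when the tote is fully home (touching the orange stop). Axes as the station's. The tote weighs 0.25 to 0.5 kg. Orange cheeks outside the rails near the stop reach 64 mm above the table.
- tote: White tote, 80 (x, across the track) by 140 (y, along it) by 35 mm high, loose on the rollers, 2 mm play to each rail. Origin under its centre, axes as the station's. Starts 120-200 mm out along +y; push its +y end wall (face at y=70, free 52 to 75 mm above the table) towards -y. A white block level with the rim at its centre has two red marks, 5 mm wide strips along x, centred at y=+6 and -6 mm.
- grip (a point): Grip place, on the tweezers' middle plane between the blue pads, 91 mm above the table, 72 mm from the tips to -x. Axes as the station's. Squeeze along y, from above. Pads are 34 mm long along x, 83 to 99 mm above the table; outer faces 36 mm apart when free, 22.6 mm when the tips are 12 mm apart. Only the table lies below.
- tip_left (a point): Inner face of the left (+y side) black tip, 91 mm above the table; tip 7 mm tall, its underside 12 mm above the tote's rim. Free, the tips are 34 mm apart; they spring back open. The tip gap changes 1.64 times as much as the pads' gap. Each pad pushes back with about 3 N at the 12 mm tip gap.
- tip_right (a point): Inner face of the right (-y side) black tip, as tip_left. The distance from tip_left to tip_right is the tip gap.
- jaw_left: Left (+y side) steel arm of the tweezers, 12 mm tall, 2.4 mm thick, black-coated towards the tip, with a blue pad 3 mm thick on its outside. Origin at its pivot in the clamp, 185 mm behind the tip and 7 mm from the middle plane; its x runs to the tip. The two arms move independently, so squeezing off centre shifts both tips sideways.
- jaw_right: Right (-y side) arm of the tweezers, mirror image of jaw_left.
- jar: Bystander: glass jar with a steel lid, 44 mm diameter, 60 mm tall, standing beyond the track. Origin at the centre of its underside.
- cactus: Bystander: cactus in a terracotta pot on a saucer, 72 mm wide, 86 mm tall, standing beyond the track. Origin under its centre.
- remote: Bystander: flat black remote control, 40 x 86 x 8 mm, lying on the robot's side of the track. Origin under its centre.
- lens_cap: Bystander: black lens cap, 50 mm diameter, 12 mm thick, lying beyond the closed end of the bay. Origin under its centre.
There are look-alikes about, which are no part of the job. There is more than one size of the tote; the job needs the smallest.

How it is judged:
By the outcome, as a careful person would: the job done as asked, in the order asked, and still so for the second after the job is handed in, while the arm keeps its last pose, push and grip.
It also fails if it takes over 61 s, if anything falls off the work surface, if the arm or the gripper's body presses on something with over 40 N, if the wrist force passes 120 N, or if a joint passes its speed limit or range.

## Working session

There is one attempt and no reset: what is moved stays moved. The work goes in short steps, Python scripts to look and compute and a tool call to move; the robot and the scene stay as the last step left them, time stands still between calls to the robot, and variables do not carry over. Pictures are saved under pics/ and viewed, at most 10 in all, crops included, and the job is handed in when it is done.

Besides the shell and the picture viewer there is one more tool, called as name(argument=value, ...), one argument or row to a line, values as JSON. play_rows: Moves the arm, as the interface text tells. Its arguments: {"type":"object","properties":{"deltas":{"type":"array"}},"required":["deltas"]}

```bash
mkdir -p pics; python3 - <<'E'
from cell import *
import cv2,numpy as np
for n in ["side","top"]:
    cv2.imwrite(f"pics/{n}0.png",cv2.resize(get_image(n)[:,:,::-1],(800,600)))
    c=camera_info(n);print(n,c["fx"],c["fy"],c["cx"],c["cy"],c["distortion"]);print(np.round(c["T"],3))
s=read_state();print(s["clock"],s["eef_pos"],s["tool_rot"],s["width"],s["force"])
E
```

```text
side 366.50070041112093 366.50070041112093 248.87873482421236 189.52320597028506 [-0.02770596  0.          0.          0.          0.        ]
[[-9.99000e-01 -3.00000e-03  3.70000e-02  5.48630e+02]
 [-3.30000e-02  5.16000e-01 -8.56000e-01  8.30679e+02]
 [-1.70000e-02 -8.56000e-01 -5.16000e-01  5.99876e+02]
 [ 0.00000e+00  0.00000e+00  0.00000e+00  1.00000e+00]]
top 405.86616846291616 405.86616846291616 246.40213805239014 186.32221624964097 [-0.08761158  0.          0.          0.          0.        ]
[[ 1.700000e-02 -9.870000e-01  1.620000e-01  4.326260e+02]
 [-1.000000e+00 -1.900000e-02 -1.400000e-02 -1.048500e+01]
 [ 1.700000e-02 -1.620000e-01 -9.870000e-01  1.037412e+03]
 [ 0.000000e+00  0.000000e+00  0.000000e+00  1.000000e+00]]
0.1 [ 227.44979457 -608.25181342  210.27180433] [-3.13984493e+00  3.00767056e-05  3.57812484e-01] 85.52617286832158 [ 0.52829019 -0.35492719 -0.66521786]
```

View pics/side0.png

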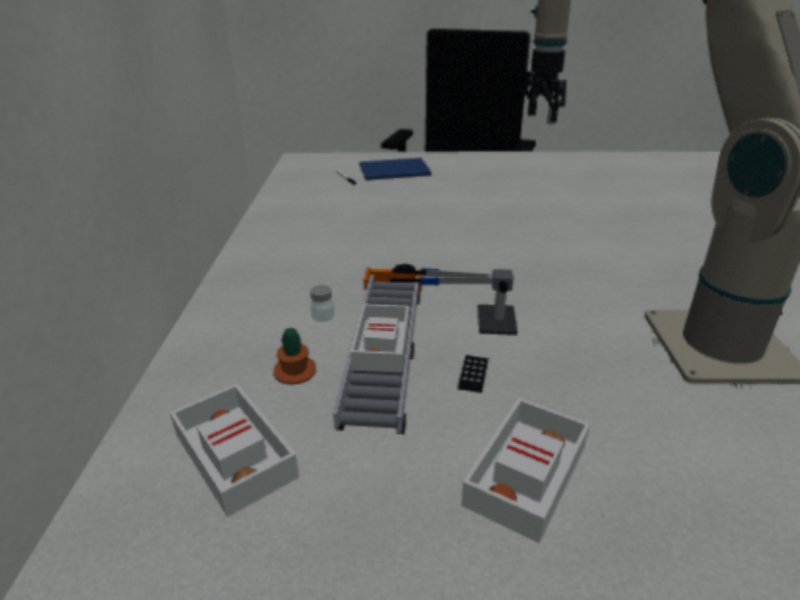

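View pics/top0.png

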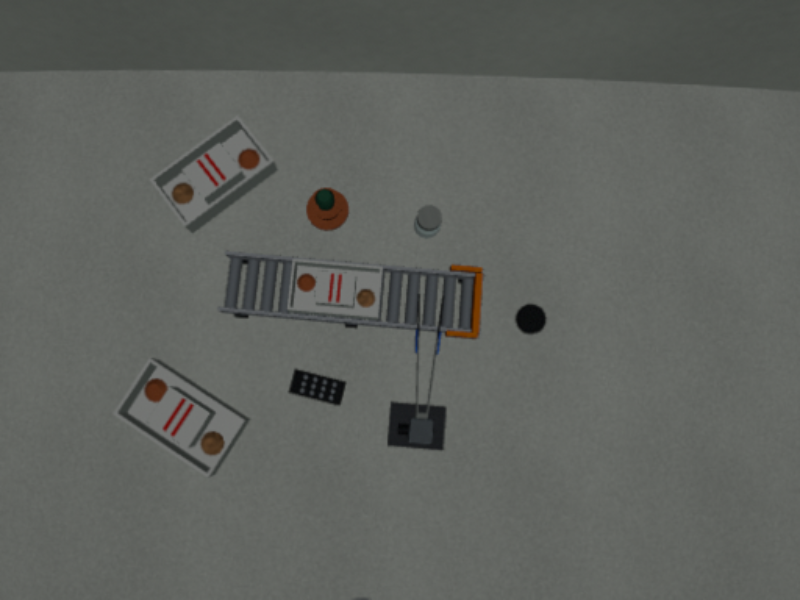

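In the top view there are three totes: on the track (336,288), upper left (213,172) and lower left (180,418). The one on the track is the smallest and stands between the rails. I'll confirm it in a crop and use the same crop to fit the station.

```bash
python3 - <<'E'
from cell import *
import cv2
im=get_image("top")[:,:,::-1]
cv2.imwrite("pics/topraw.png",im)
c=im[155:295,138:318]
c=cv2.convertScaleAbs(c,alpha=1.6)
cv2.imwrite("pics/topc.png",cv2.resize(c,None,fx=4.2,fy=4.2,interpolation=cv2.INTER_CUBIC))
E
```

```text
(no output)
```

View pics/topc.png

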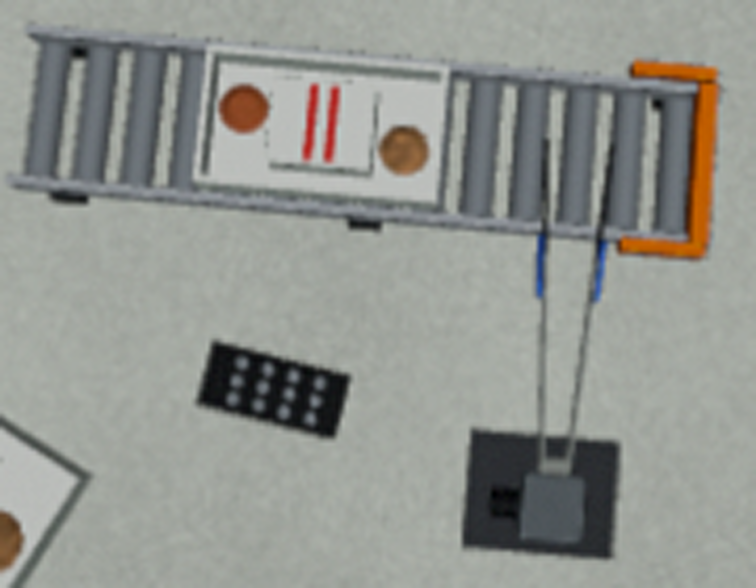

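```bash
cat > h.py <<'E'
import numpy as np,cv2
from cell import *
from scipy.optimize import least_squares
def proj(n,P,c=None):
    c=c or camera_info(n); T=np.linalg.inv(c["T"]); K=np.array([[c["fx"],0,c["cx"]],[0,c["fy"],c["cy"]],[0,0,1]])
    return cv2.projectPoints(np.array(P,float).reshape(-1,3),cv2.Rodrigues(T[:3,:3])[0],T[:3,3],K,np.array(c["distortion"]))[0][:,0]
def st2w(p,P):
    P=np.array(P,float); c,s=np.cos(p[2]),np.sin(p[2])
    return np.c_[p[0]+c*P[:,0]-s*P[:,1],p[1]+s*P[:,0]+c*P[:,1],P[:,2]]
E
cat > fit.py <<'E'
from h import *
F=[((716,70),(48,-76,64)),((30,28),(48,330,52)),((14,178),(-48,330,52)),
((695,90),(42,-70,60)),((690,240),(-42,-70,60)),
((527,473),(-185,17,104)),((584,475),(-185,-17,104)),((582,541),(-221,-17,104)),((520,538),(-221,17,104)),
((547,140),(0,18.2,94)),((612,140),(0,-18.2,94)),((538,236),(-55,19.5,99)),((605,241),(-55,-19.5,99)),((538,297),(-89,16.5,99)),((600,300),(-89,-16.5,99))]
uv=(np.array([f[0] for f in F])+.5)/4.2-.5+[138,155]; P=[f[1] for f in F]
c=camera_info("top")
r=least_squares(lambda p:(proj("top",st2w(p,P),c)-uv).ravel(),[600,-50,-.05],loss="soft_l1")
print(r.x); print(np.round(np.c_[P,(proj("top",st2w(r.x,P),c)-uv)],1))
M=(np.array([[321.5,123.5]])+.5)/4.2-.5+[138,155]
q=least_squares(lambda q:(proj("top",st2w(r.x,[[q[0],q[1],75]]),c)-M).ravel(),[0,150]);print(q.x)
E
python3 fit.py
```

```text
[ 5.85080843e+02 -9.30799020e+01 -7.11950449e-02]
[[ 4.80e+01 -7.60e+01  6.40e+01 -1.00e+00  2.20e+00]
 [ 4.80e+01  3.30e+02  5.20e+01 -9.00e-01 -1.40e+00]
 [-4.80e+01  3.30e+02  5.20e+01 -2.20e+00  9.00e-01]
 [ 4.20e+01 -7.00e+01  6.00e+01  1.20e+00 -1.00e-01]
 [-4.20e+01 -7.00e+01  6.00e+01  1.00e-01 -1.90e+00]
 [-1.85e+02  1.70e+01  1.04e+02 -6.00e-01 -3.00e-01]
 [-1.85e+02 -1.70e+01  1.04e+02  8.00e-01  5.00e-01]
 [-2.21e+02 -1.70e+01  1.04e+02 -0.00e+00  9.00e-01]
 [-2.21e+02  1.70e+01  1.04e+02 -2.00e-01  3.00e-01]
 [ 0.00e+00  1.82e+01  9.40e+01  4.00e-01 -6.00e-01]
 [ 0.00e+00 -1.82e+01  9.40e+01  2.00e-01  8.00e-01]
 [-5.50e+01  1.95e+01  9.90e+01  2.00e-01 -6.00e-01]
 [-5.50e+01 -1.95e+01  9.90e+01  9.00e-01 -3.00e-01]
 [-8.90e+01  1.65e+01  9.90e+01  3.00e-01 -4.00e-01]
 [-8.90e+01 -1.65e+01  9.90e+01 -2.00e-01  1.00e-01]]
[ -0.5775726  147.26204208]
```

The crop confirms it: the tote on the track is white with two red marks at crop (311,123) and (332,124). The tweezers are to its right with blue pads at (541,266) and (601,270), and the orange stop is at the far right. The tote has about 147 mm to travel. I'll move above its +y end with the gripper closing.

play_rows(
  deltas=[18.5, -17.4, 0, 0, 0, -0.034, 0, 55.6, -52.3, 0, 0, 0, -0.103, 0, 98.8, -92.9, 0, 0, 0, -0.183, 0, 142, -133.5, 0, 0, 0, -0.263, 0, 185.2, -174.2, 0, 0, 0, -0.343, 0, 228.4, -214.8, 0, 0, 0, -0.423, 0, 271.7, -255.5, 0, 0, 0, -0.502, 0, 308.7, -290.3, 0, 0, 0, -0.571, 0, 345.7, -325.1, 0, 0, 0, -0.64, 0, 370.4, -348.4, 0, 0, 0, -0.685, 0],
)

```text
clock: 1.4
eef_pos: [453.5, -150.2, 211.1]
tool_rot: [-3.142, -0.001, 1.047]
force: [0.1, 0.1, -0.7]
width: 0.1
gripper_force: 0.0
```

```bash
cat > d.py <<'E'
# usage: d.py stx sty z yawoffset [fractions...]: deltas from current measured pose to station point
import sys; from h import *
from scipy.spatial.transform import Rotation as R
ST=[585.1,-93.1,-.0712]
x,y,z,yo=map(float,sys.argv[1:5])
s=read_state(); G=st2w(ST,[[x,y,z]])[0]; yaw=ST[2]+yo
R0=R.from_euler("xyz",s["tool_rot"]); R1=R.from_euler("xyz",[np.pi,0,yaw])
print("t",s["clock"],"pos",np.round(s["eef_pos"],1),"rot",np.round(s["tool_rot"],4),"F",np.round(s["force"],1),"w",round(s["width"],1),"q",np.round(s["qpos"],2))
c,k=np.cos(ST[2]),np.sin(ST[2]); D=np.array(s["eef_pos"])-[ST[0],ST[1],0]
print("station pos",np.round([c*D[0]+k*D[1],-k*D[0]+c*D[1],D[2]],1))
print("goal",np.round(G,1),"shift",np.round(R0.inv().apply(G-s["eef_pos"]),1),"turn",np.round((R0.inv()*R1).as_rotvec(),4))
E
python3 d.py 0 245 200 1.5708
```

```text
t 1.4 pos [ 453.5 -150.2  211.1] rot [-3.1416e+00 -7.0000e-04  1.0470e+00] F [ 0.1  0.1 -0.7] w 0.1 q [ 0.41  0.39 -0.2   1.98  0.11  0.78 -0.38]
station pos [-127.2  -66.3  211.1]
goal [602.5 151.3 200. ] shift [335.6 -21.7  11.4] turn [ 1.000e-04 -7.000e-04 -4.526e-01]
```

play_rows(
  deltas=[25, -2, 1, 0, 0, -0.034, 0, 70, -5, 2, 0, 0, -0.095, 0, 120, -8, 4, 0, 0, -0.16, 0, 170, -11, 6, 0, 0, -0.23, 0, 220, -14, 8, 0, 0, -0.297, 0, 270, -17, 10, 0, 0, -0.364, 0, 310, -20, 11, 0, 0, -0.42, 0, 336, -22, 11, 0, 0, -0.453, 0, 336, -22, 50, 0, 0, -0.453, 0, 336, -22, 90, 0, 0, -0.453, 0],
)

```text
clock: 2.65
eef_pos: [603.2, 149.0, 120.3]
tool_rot: [3.141, -0.0, 1.496]
force: [-0.1, -0.1, -0.4]
width: 0.6
gripper_force: 0.0
```

```bash
python3 d.py 0 240 58 1.5708; python3 - <<'E'
from h import *
a=cv2.resize(get_image("wrist")[:,:,::-1],(800,600))
cv2.imwrite("pics/w1.png",a)
E
```

```text
t 2.65 pos [603.2 149.  120.3] rot [ 3.1406e+00 -3.0000e-04  1.4964e+00] F [-0.1 -0.1 -0.4] w 0.6 q [-0.11  0.71 -0.29  1.68  0.27  0.79 -0.6 ]
station pos [  0.8 242.8 120.3]
goal [602.2 146.3  58. ] shift [-2.8 -0.9 62.3] turn [ 0.0009 -0.0003 -0.0032]
```

View pics/w1.png

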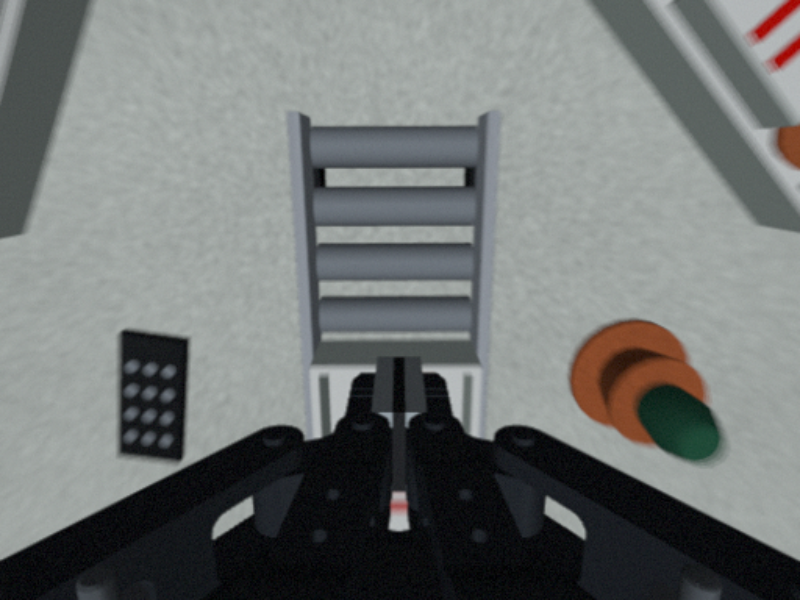

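The wrist view shows the track straight and centred, rail tops ending at about (290,112) and (498,112). The tote's +y rim is at row 365, columns 310–483. The fingers are at (400,385).

```bash
python3 - <<'E'
from h import *
ST=[585.1,-93.1,-.0712]; c=camera_info("wrist")
def inv(u,v,z):
    t=np.array([(u+.5)/1.5625-.5,(v+.5)/1.5625-.5])
    return least_squares(lambda q:(proj("wrist",st2w(ST,[[q[0],q[1],z]]),c)-t).ravel(),[0,200]).x.round(1)
print("rim",inv(311,364,75),inv(484,364,75),"rail ends",inv(289,112,52),inv(500,112,52))
E
```

```text
rim [-42.2 222.6] [ 34.1 222.6] rail ends [-50.  328.8] [ 39.8 328.5]
```

play_rows(
  deltas=[0, 2, 15, 0, 0, -0.003, 0, 0, 2, 35, 0, 0, -0.003, 0, 0, 2, 55, 0, 0, -0.003, 0, 0, 2, 61, 0, 0, -0.003, 0, 0, 2, 61, 0, 0, -0.003, 0],
)

```text
clock: 3.32
eef_pos: [605.5, 148.5, 60.8]
tool_rot: [3.141, -0.0, 1.499]
force: [-0.1, 0.5, -0.5]
width: 0.0
gripper_force: 0.0
```

```bash
python3 d.py -2 90 59 1.5708
```

```text
t 3.325 pos [605.5 148.5  60.8] rot [ 3.1406e+00 -4.0000e-04  1.4986e+00] F [-0.1  0.5 -0.5] w 0.0 q [-0.13  0.79 -0.26  1.71  0.3   0.68 -0.62]
station pos [  3.1 242.5  60.8]
goal [589.5  -3.2  59. ] shift [-152.5   -5.     1.7] turn [ 0.001  -0.0004 -0.001 ]
```

play_rows(
  deltas=[-4, -1, 1, 0, 0, 0, 0, -9, -3, 1, 0, 0, 0, 0, -14, -5, 1, 0, 0, 0, 0, -19, -5, 1, 0, 0, 0, 0, -25, -5, 1, 0, 0, 0, 0, -32, -5, 1, 0, 0, 0, 0, -40, -5, 1, 0, 0, 0, 0, -48, -5, 1, 0, 0, 0, 0, -56, -5, 1, 0, 0, 0, 0, -64, -5, 1, 0, 0, 0, 0],
)

```text
clock: 4.58
eef_pos: [595.3, 84.3, 59.1]
tool_rot: [3.142, 0.0, 1.499]
force: [0.4, -0.2, 0.7]
width: 0.2
gripper_force: 0.0
```

```bash
python3 d.py -2 90 60 1.5708
```

```text
t 4.575 pos [595.3  84.3  59.1] rot [3.1416 0.     1.4986] F [ 0.4 -0.2  0.7] w 0.2 q [-0.02  0.77 -0.27  1.78  0.31  0.64 -0.54]
station pos [ -2.5 177.7  59.1]
goal [589.5  -3.2  60. ] shift [-87.7   0.6  -0.9] turn [ 0.     0.    -0.001]
```

play_rows(
  deltas=[-8, 0, 0, 0, 0, 0, 0, -16, 0, 0, 0, 0, 0, 0, -24, 0, 0, 0, 0, 0, 0, -32, 0, 0, 0, 0, 0, 0, -40, 0, 0, 0, 0, 0, 0, -48, 0, 0, 0, 0, 0, 0, -55, 0, 0, 0, 0, 0, 0, -62, 0, 0, 0, 0, 0, 0, -68, 0, 0, 0, 0, 0, 0, -74, 0, 0, 0, 0, 0, 0],
)

```text
clock: 5.82
eef_pos: [589.9, 10.8, 59.1]
tool_rot: [3.142, -0.0, 1.499]
force: [-0.1, -0.5, 0.5]
width: 0.0
gripper_force: 0.0
```

```bash
python3 d.py -2 80 60 1.5708; python3 - <<'E'
from h import *
im=get_image("top")[:,:,::-1][155:275,158:318]
cv2.imwrite("pics/t2.png",cv2.resize(cv2.convertScaleAbs(im,alpha=1.6),None,fx=4.8,fy=4.8,interpolation=cv2.INTER_CUBIC))
E
```

```text
t 5.825 pos [589.9  10.8  59.1] rot [ 3.1416e+00 -1.0000e-04  1.4989e+00] F [-0.1 -0.5  0.5] w 0.0 q [ 0.11  0.76 -0.28  1.81  0.33  0.62 -0.44]
station pos [ -2.6 104.   59.1]
goal [588.8 -13.2  60. ] shift [-24.    0.6  -0.9] turn [ 0.     -0.0001 -0.0007]
```

View pics/t2.png

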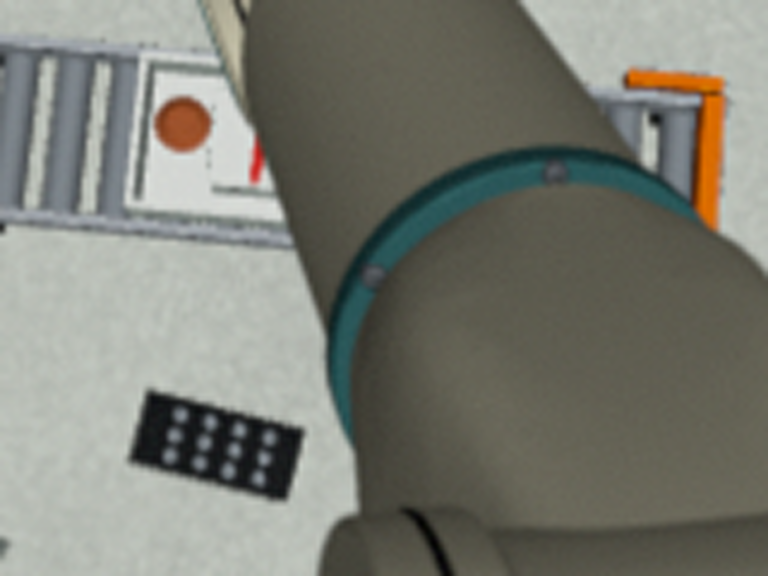

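The tote's left edge at u=135 here is where it started, so it hasn't visibly moved. The arm hides the fingers, so I'll check from the side.

```bash
python3 - <<'E'
from h import *
s=read_state()
for n in("top","side"): print(n,proj(n,[s["eef_pos"]]))
im=get_image("side")[:,:,::-1][140:290,190:390]
cv2.imwrite("pics/s2.png",cv2.resize(cv2.convertScaleAbs(im,alpha=1.6),None,fx=4,fy=4,interpolation=cv2.INTER_CUBIC))
E
```

```text
top [[232.67116947 187.54442275]]
side [[246.91134023 204.04198079]]
```

View pics/s2.png

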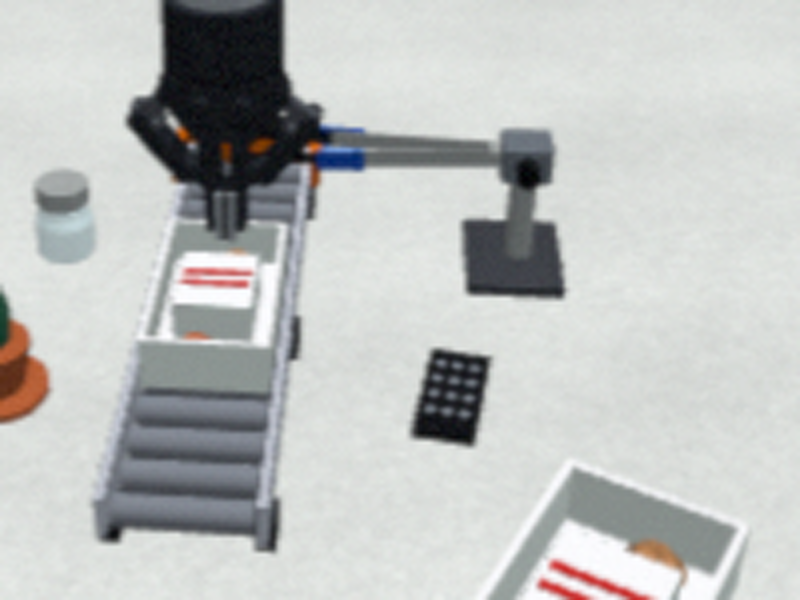

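```bash
python3 - <<'E'
from h import *
ST=[585.1,-93.1,-.0712]
def z(P): return (proj("side",st2w(ST,P))-[190,140])*4
print("tip z59..85",z([[-2.6,104,k] for k in(59,70,75,80,85)]).round())
print("tote rim +y corners, -y corners, mark mid",z([[40,217,75],[-40,217,75],[40,77,75],[-40,77,75],[0,147,75]]).round())
print("rail ends top",z([[48,330,52],[-48,330,52]]).round(),"clamp top front",z([[-185,17,104],[-221,17,104]]).round())
s=read_state();print(s["eef_pos"],s["qpos"])
E
```

```text
tip z59..85 [[227. 257.]
 [227. 244.]
 [227. 237.]
 [227. 231.]
 [227. 224.]]
tote rim +y corners, -y corners, mark mid [[136. 335.]
 [269. 342.]
 [169. 213.]
 [286. 218.]
 [216. 273.]]
rail ends top [[ 91. 492.]
 [266. 502.]] clamp top front [[501. 146.]
 [554. 147.]]
[589.88730037   9.99231556  59.08240729] [ 0.10987518  0.75679938 -0.27882746  1.80793127  0.33092806  0.62289568
 -0.44065788]
```

```bash
python3 - <<'E'
from h import *
from scipy.spatial.transform import Rotation as R
s=read_state(); r=R.from_euler("xyz",s["tool_rot"])
for n,f,o in (("wrist",1.5625,0),("side",4,[190,140])):
  print(n,((proj(n,[s["eef_pos"]+r.apply([dx,0,dz]) for dx in(-11,0,11) for dz in(0,-10,-20)])-o)*f).round())
c=camera_info("wrist"); print("cam in tool",r.inv().apply(c["T"][:3,3]-s["eef_pos"]).round(1), r.inv().apply(c["T"][:3,2]).round(3))
E
```

```text
wrist [[398. 390.]
 [398. 404.]
 [398. 419.]
 [398. 362.]
 [398. 374.]
 [398. 387.]
 [398. 333.]
 [398. 343.]
 [398. 355.]]
side [[229. 248.]
 [229. 235.]
 [229. 223.]
 [228. 257.]
 [227. 244.]
 [227. 231.]
 [226. 266.]
 [225. 253.]
 [225. 240.]]
cam in tool [ 7.010e+01  1.000e-01 -1.617e+02] [-0.273 -0.001  0.962]
```

The fingers cleared the rim without touching it. Both the side and wrist views put the closed fingertips about 19 mm short of the reported TCP. I'll lift, go back, and descend lower.

play_rows(
  deltas=[0, 0, -12, 0, 0, 0, 0, 0, 0, -30, 0, 0, 0, 0, 30, 0, -30, 0, 0, 0, 0, 75, 0, -30, 0, 0, 0, 0, 115, 0, -30, 0, 0, 0, 0, 140, 0, -30, 0, 0, 0, 0, 148, 0, -30, 0, 0, 0, 0, 148, 0, -10, 0, 0, 0, 0, 148, 0, 8, 0, 0, 0, 0, 148, 0, 14, 0, 0, 0, 0],
)

```text
clock: 7.18
eef_pos: [599.9, 157.3, 44.0]
tool_rot: [-3.14, 0.001, 1.498]
force: [-0.5, -0.6, -0.6]
width: -0.1
gripper_force: 0.0
```

```bash
python3 d.py -2 250 39 1.5708; python3 - <<'E'
from h import *
s=read_state();print((proj("side",[s["eef_pos"]-np.array([0,0,-k]) for k in(0,10,20)])-[190,140])*4)
im=get_image("side")[:,:,::-1][140:290,190:390]
cv2.imwrite("pics/s3.png",cv2.resize(cv2.convertScaleAbs(im,alpha=1.6),None,fx=4,fy=4,interpolation=cv2.INTER_CUBIC))
E
```

```text
t 7.175 pos [599.9 157.3  44. ] rot [-3.1397e+00  1.5000e-03  1.4976e+00] F [-0.5 -0.6 -0.6] w -0.1 q [-0.15  0.81 -0.26  1.72  0.31  0.65 -0.65]
station pos [ -3.  250.8  44. ]
goal [600.9 156.4  39. ] shift [-0.8  1.1  5. ] turn [-0.0019  0.0015 -0.002 ]
[[201.78178173 415.17039234]
 [201.29260365 401.89774391]
 [200.79760812 388.46197668]]
```

View pics/s3.png

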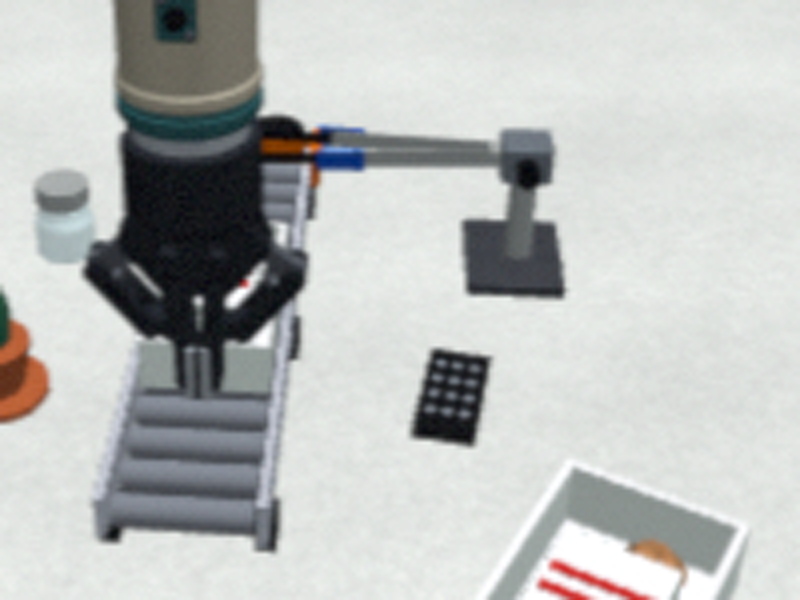

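The fingertips are at (198,397) in this crop, in front of the tote's end wall and about 20 mm above the reported TCP. I'll lower 8 mm and push.

play_rows(
  deltas=[0, 0, 4, 0, 0, 0, 0, 0, 0, 8, 0, 0, 0, 0, -6, 1, 8, 0, 0, 0, 0, -12, 1, 8, 0, 0, 0, 0, -18, 1, 8, 0, 0, 0, 0, -24, 1, 8, 0, 0, 0, 0, -30, 1, 8, 0, 0, 0, 0, -36, 1, 8, 0, 0, 0, 0, -42, 1, 8, 0, 0, 0, 0, -48, 1, 8, 0, 0, 0, 0],
)

```text
clock: 8.48
eef_pos: [598.2, 110.4, 37.1]
tool_rot: [3.141, -0.0, 1.499]
force: [0.3, 0.2, -0.2]
width: -0.3
gripper_force: 0.2
```

```bash
python3 d.py -2 90 36 1.5708; python3 - <<'E'
from h import *
c=camera_info("wrist");ST=[585.1,-93.1,-.0712]
im=get_image("wrist")[:,:,::-1]; cv2.imwrite("pics/w3.png",im)
# rim: brightest rows in a column left of finger
print(im[200:300,215].mean(1).round().astype(int).tolist())
s=read_state();print(proj("wrist",st2w(ST,[[-30,y,75] for y in (190,200,210,220)])).round(1))
E
```

```text
t 8.475 pos [598.2 110.4  37.1] rot [ 3.1415 -0.      1.4988] F [ 0.3  0.2 -0.2] w -0.3 q [-0.07  0.81 -0.26  1.76  0.33  0.61 -0.59]
station pos [ -1.4 203.9  37.1]
goal [589.5  -3.2  36. ] shift [-113.9   -0.5    1.1] turn [ 0.0001 -0.     -0.0008]
[119, 150, 168, 168, 166, 166, 165, 164, 164, 164, 165, 164, 162, 139, 98, 48, 45, 55, 65, 65, 73, 79, 81, 86, 89, 93, 96, 105, 102, 111, 108, 113, 116, 119, 117, 117, 118, 118, 118, 115, 115, 118, 116, 113, 112, 109, 99, 94, 122, 152, 126, 86, 81, 81, 81, 81, 83, 83, 81, 83, 81, 82, 80, 83, 79, 82, 83, 84, 80, 73, 58, 47, 32, 17, 15, 13, 13, 13, 11, 19, 3, 7, 9, 19, 14, 10, 9, 13, 7, 11, 16, 6, 7, 25, 9, 18, 3, 18, 15, 12]
[[191.  291.8]
 [189.8 271.9]
 [188.4 251.2]
 [187.  229.6]]
```

```bash
cat > prof.py <<'E'
from h import *
im=get_image("side"); cv2.imwrite("pics/sraw.png",im[:,:,::-1])
h=cv2.cvtColor(im,cv2.COLOR_RGB2HSV); m=((h[...,0]<8)|(h[...,0]>172))&(h[...,1]>110)&(h[...,2]>60)
y,x=np.nonzero(m[150:260,215:275]); print("red px",len(x), (x.mean()+215,y.mean()+150,y.min()+150,y.max()+150) if len(x) else "")
for c in(229,255): print(c,im[190:245,c].mean(1).round().astype(int).tolist())
E
python3 prof.py; python3 - <<'E'
import cv2
a=cv2.imread("pics/s3.png")
for c in(229,255): print(c,(a[200:420:4,(c-190)*4+2].mean(1)/1.6).round().astype(int).tolist())
E
```

```text
red px 8 (np.float64(250.5), np.float64(203.75), np.int64(202), np.int64(205))
229 [15, 12, 12, 13, 16, 12, 16, 12, 20, 42, 67, 78, 66, 34, 15, 13, 16, 20, 19, 19, 11, 12, 11, 17, 43, 87, 96, 113, 129, 98, 93, 93, 92, 92, 92, 93, 93, 90, 92, 86, 56, 62, 87, 87, 83, 74, 63, 52, 52, 84, 89, 86, 79, 72, 56]
255 [18, 15, 12, 14, 10, 10, 21, 52, 93, 121, 125, 133, 97, 55, 23, 16, 16, 12, 14, 13, 11, 13, 35, 82, 129, 149, 152, 157, 156, 146, 100, 92, 92, 92, 91, 93, 91, 92, 92, 93, 88, 64, 55, 83, 88, 84, 78, 67, 56, 50, 72, 86, 86, 81, 74]
229 [12, 12, 11, 13, 14, 14, 15, 9, 11, 13, 12, 10, 12, 18, 14, 13, 14, 16, 16, 11, 10, 25, 58, 76, 55, 28, 22, 27, 27, 25, 21, 16, 9, 22, 84, 115, 101, 92, 93, 94, 94, 93, 93, 92, 93, 94, 93, 68, 49, 72, 88, 88, 83, 73, 65]
255 [36, 46, 49, 37, 24, 20, 18, 15, 18, 21, 19, 16, 14, 11, 11, 40, 91, 107, 96, 90, 64, 30, 17, 12, 13, 16, 14, 14, 15, 9, 13, 40, 95, 142, 159, 159, 153, 115, 92, 93, 93, 92, 92, 92, 92, 92, 93, 94, 77, 52, 61, 83, 89, 84, 78]
```

The wall's lower edge moved from row 237.5 to 230.5, so the tote is rolling. I'll keep pushing.

play_rows(
  deltas=[-7, 0, 0, 0, 0, 0, 0, -15, 0, 0, 0, 0, 0, 0, -23, 0, 0, 0, 0, 0, 0, -31, 0, 0, 0, 0, 0, 0, -39, 0, 0, 0, 0, 0, 0, -47, 0, 0, 0, 0, 0, 0, -55, 0, 0, 0, 0, 0, 0, -63, 0, 0, 0, 0, 0, 0, -71, 0, 0, 0, 0, 0, 0, -79, 0, 0, 0, 0, 0, 0],
)

```text
clock: 9.82
eef_pos: [592.5, 31.4, 37.1]
tool_rot: [3.142, 0.0, 1.499]
force: [-0.8, -0.2, 0.3]
width: -0.2
gripper_force: 0.2
```

```bash
python3 d.py -2 90 36 1.5708
```

```text
t 9.825 pos [592.5  31.4  37.1] rot [3.1416 0.     1.4988] F [-0.8 -0.2  0.3] w -0.2 q [ 0.07  0.79 -0.27  1.81  0.35  0.59 -0.49]
station pos [ -1.5 124.7  37.1]
goal [589.5  -3.2  36. ] shift [-34.7  -0.4   1.1] turn [ 0.      0.     -0.0008]
```

play_rows(
  deltas=[-5, 0, 0, 0, 0, 0, 0, -10, 0, 0, 0, 0, 0, 0, -15, 0, 0, 0, 0, 0, 0, -20, 0, 0, 0, 0, 0, 0, -25, 0, 0, 0, 0, 0, 0, -29, 0, 0, 0, 0, 0, 0, -33, 0, 0, 0, 0, 0, 0, -36, 0, 0, 0, 0, 0, 0, -38, 0, 0, 0, 0, 0, 0, -38, 0, 0, 0, 0, 0, 0],
)

```text
clock: 11.08
eef_pos: [589.7, -6.2, 37.1]
tool_rot: [-3.141, 0.0, 1.498]
force: [0.1, -0.1, -0.1]
width: -0.3
gripper_force: 0.0
```

```bash
python3 d.py -2 80 36 1.5708; python3 prof.py
```

```text
t 11.075 pos [589.7  -6.2  37.1] rot [-3.1415e+00  2.0000e-04  1.4985e+00] F [ 0.1 -0.1 -0.1] w -0.3 q [ 0.14  0.79 -0.28  1.82  0.36  0.58 -0.44]
station pos [-1.6 87.  37.1]
goal [588.8 -13.2  36. ] shift [-7.  -0.4  1.1] turn [-0.0001  0.0002 -0.0011]
red px 5 (np.float64(250.8), np.float64(182.2), np.int64(182), np.int64(183))
229 [135, 135, 135, 135, 136, 138, 136, 137, 137, 137, 137, 131, 134, 131, 132, 124, 120, 124, 124, 123, 112, 102, 92, 89, 85, 81, 75, 74, 79, 81, 78, 75, 68, 60, 68, 85, 87, 80, 72, 62, 50, 63, 85, 86, 81, 74, 63, 50, 53, 82, 87, 85, 79, 70, 58]
255 [47, 86, 90, 97, 131, 99, 91, 89, 92, 91, 91, 90, 92, 90, 90, 78, 59, 84, 86, 79, 69, 57, 53, 82, 85, 81, 73, 60, 53, 78, 86, 84, 76, 66, 54, 53, 83, 87, 81, 76, 65, 52, 53, 82, 86, 83, 78, 68, 53, 49, 70, 85, 85, 79, 74]
```

play_rows(
  deltas=[-2, 0, 0, 0, 0, 0, 0, -4, 0, 0, 0, 0, 0, 0, -6, 0, 0, 0, 0, 0, 0, -8, 0, 0, 0, 0, 0, 0, -8, 0, 0, 0, 0, 0, 0],
)

```text
clock: 11.75
eef_pos: [589.4, -10.6, 37.2]
tool_rot: [3.141, -0.004, 1.501]
force: [0.3, 6.9, 0.1]
width: 0.2
gripper_force: 3.2
```

```bash
python3 d.py -2 75 36 1.5708; python3 prof.py
```

```text
t 11.75 pos [589.4 -10.6  37.2] rot [ 3.141  -0.004   1.5007] F [0.3 6.9 0.1] w 0.2 q [ 0.15  0.79 -0.28  1.82  0.36  0.58 -0.43]
station pos [-1.6 82.6 37.2]
goal [588.4 -18.1  36. ] shift [-7.6 -0.4  1.2] turn [ 0.0006 -0.004   0.0011]
red px 6 (np.float64(249.16666666666666), np.float64(180.66666666666666), np.int64(179), np.int64(182))
229 [135, 135, 135, 135, 136, 137, 136, 136, 136, 136, 136, 129, 134, 132, 132, 123, 122, 122, 123, 123, 110, 102, 92, 92, 86, 80, 76, 74, 78, 81, 78, 74, 67, 61, 66, 85, 87, 80, 72, 60, 50, 60, 87, 86, 82, 74, 61, 50, 51, 83, 88, 84, 78, 69, 57]
255 [85, 90, 97, 130, 98, 91, 91, 91, 89, 90, 90, 91, 91, 90, 85, 62, 57, 84, 86, 79, 71, 57, 52, 83, 85, 80, 72, 60, 53, 76, 86, 83, 75, 66, 55, 55, 84, 87, 83, 75, 64, 52, 54, 84, 87, 82, 76, 66, 55, 50, 71, 86, 84, 79, 72]
```

Contact at 6.9 N with the finger front at about y=71, so the tote is home against the stop. I'll retreat and lift.

play_rows(
  deltas=[5, 0, 0, 0, 0, 0, 0, 15, 0, 0, 0, 0, 0, 0, 30, 0, 0, 0, 0, 0, 0, 40, 0, -10, 0, 0, 0, 0, 40, 0, -40, 0, 0, 0, 0, 40, 0, -80, 0, 0, 0, 0, 40, 0, -120, 0, 0, 0, 0.5, 40, 0, -140, 0, 0, 0, 1, 40, 0, -140, 0, 0, 0.1, 1, 40, 0, -140, 0, 0, 0.25, 1],
)

```text
clock: 13.05
eef_pos: [592.2, 26.6, 178.4]
tool_rot: [3.14, -0.001, 1.245]
force: [-0.0, -0.5, 0.0]
width: 72.3
gripper_force: 0.0
```

```bash
python3 d.py -72 0 170 0; python3 prof.py; python3 - <<'E'
from h import *
ST=[585.1,-93.1,-.0712]
print(proj("side",st2w(ST,[[-30,70,75],[30,70,75],[30,70,40],[0,0,75]])).round(1))
E
```

```text
t 13.05 pos [592.2  26.6 178.4] rot [ 3.1404e+00 -7.0000e-04  1.2447e+00] F [-0.  -0.5  0. ] w 72.3 q [ 0.09  0.59 -0.28  1.71  0.21  0.86 -0.61]
station pos [ -1.4 119.9 178.4]
goal [513.3 -88.  170. ] shift [-133.8  -38.1    8.2] turn [ 6.0000e-04 -1.4000e-03  1.3159e+00]
red px 9 (np.float64(248.66666666666666), np.float64(180.55555555555554), np.int64(179), np.int64(181))
229 [136, 135, 135, 135, 136, 137, 136, 137, 136, 136, 136, 129, 133, 131, 130, 123, 120, 122, 124, 122, 112, 101, 92, 91, 85, 80, 76, 76, 81, 80, 77, 74, 67, 61, 68, 84, 85, 79, 72, 59, 49, 60, 85, 87, 81, 73, 61, 50, 53, 82, 88, 84, 78, 70, 58]
255 [90, 91, 97, 131, 98, 90, 91, 90, 90, 90, 90, 90, 91, 88, 86, 61, 57, 82, 85, 79, 70, 57, 53, 84, 85, 80, 72, 60, 53, 77, 86, 81, 75, 67, 55, 53, 83, 86, 82, 75, 64, 51, 54, 83, 86, 82, 75, 66, 55, 49, 71, 85, 82, 79, 74]
[[258.1 193. ]
 [236.3 192.1]
 [236.7 202.8]
 [249.8 180. ]]
```

play_rows(
  deltas=[-10, -3, 1, 0, 0, 0.1, 1, -28, -8, 2, 0, 0, 0.26, 1, -48, -14, 3, 0, 0, 0.43, 1, -68, -19, 4, 0, 0, 0.6, 1, -88, -25, 6, 0, 0, 0.77, 1, -106, -30, 7, 0, 0, 0.94, 1, -120, -34, 8, 0, 0, 1.1, 1, -130, -37, 8, 0, 0, 1.23, 1, -134, -38, 8, 0, 0, 1.316, 1, -134, -38, 8, 0, 0, 1.316, 1],
)

```text
clock: 14.35
eef_pos: [513.7, -88.8, 169.6]
tool_rot: [3.142, -0.0, -0.065]
force: [0.9, -0.4, 0.3]
width: 85.2
gripper_force: 0.0
```

```bash
python3 d.py -72 0 52 0; python3 - <<'E'
from h import *
ST=[585.1,-93.1,-.0712]
cv2.imwrite("pics/w4.png",cv2.resize(get_image("wrist")[:,:,::-1],(800,600)))
f=lambda P:((proj("wrist",st2w(ST,P))+.5)*1.5625).round()
print("tips",f([[0,18.2,94.5],[0,-18.2,94.5]]),"pads ends",f([[-55,18,99],[-55,-18,99],[-89,18,99],[-89,-18,99]]),"marks",f([[0,6,75],[0,-6,75]]),"clamp",f([[-185,17,104],[-185,-17,104]]))
E
```

```text
t 14.35 pos [513.7 -88.8 169.6] rot [ 3.1416e+00 -4.0000e-04 -6.4500e-02] F [ 0.9 -0.4  0.3] w 85.2 q [ 0.06  0.5   0.08  1.92 -0.06  0.72 -1.46]
station pos [-71.6  -0.8 169.6]
goal [513.3 -88.   52. ] shift [ -0.5  -0.8 117.6] turn [ 0.     -0.0004  0.0067]
tips [[361. 152.]
 [441. 152.]] pads ends [[363. 271.]
 [437. 271.]
 [364. 337.]
 [436. 337.]] marks [[389. 152.]
 [413. 152.]] clamp [[367. 507.]
 [430. 507.]]
```

View pics/w4.png

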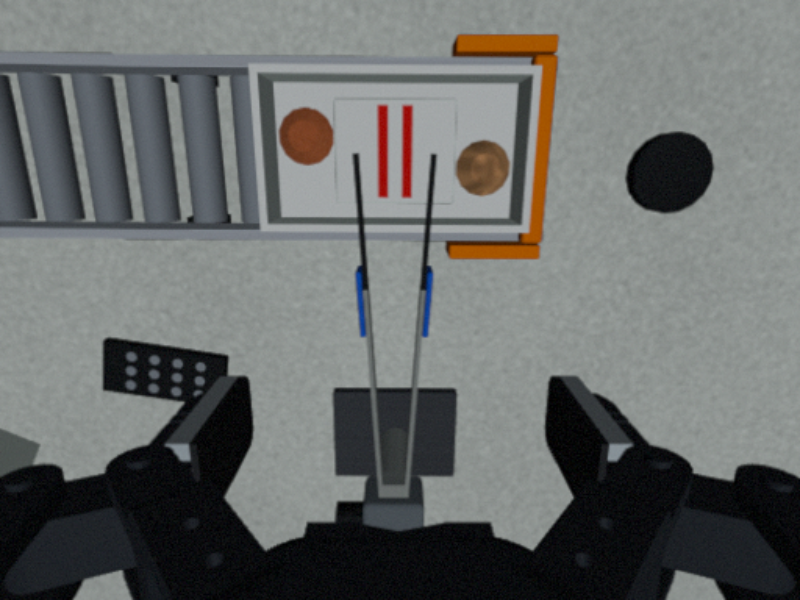

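The wrist view shows the tote flush against the orange stop, rim corner about (542,65). The marks are at columns 382.5 and 407, under the tips at (356,155) and (433,155). The pads are centred on column 394.5 and the tool line is on 398, so I'll shift 1.7 mm towards +y and descend open.

play_rows(
  deltas=[0, -1.7, 10, 0, 0, 0.006, 1, 0, -1.7, 35, 0, 0, 0.006, 1, 0, -1.7, 60, 0, 0, 0.006, 1, 0, -1.7, 85, 0, 0, 0.006, 1, 0, -1.7, 107, 0, 0, 0.006, 1, 0, -1.7, 117, 0, 0, 0.006, 1, 0, -1.7, 117, 0, 0, 0.006, 0.7, 0, -1.7, 117, 0, 0, 0.006, 0.55, 0, -1.7, 117, 0, 0, 0.006, 0.5, 0, -1.7, 117, 0, 0, 0.006, 0.5],
)

```text
clock: 15.65
eef_pos: [514.1, -87.4, 52.7]
tool_rot: [3.142, -0.001, -0.073]
force: [-0.2, -0.3, 0.4]
width: 42.5
gripper_force: 0.0
```

```bash
cat > wt.py <<'E'
from h import *
ST=[585.1,-93.1,-.0712]
im=get_image("wrist"); cv2.imwrite("pics/wr.png",im[:,:,::-1])
f=lambda P:proj("wrist",st2w(ST,P)).round(1).tolist()
print("pred tips",f([[0,18.2,94.5],[0,-18.2,94.5]]),"marks",f([[0,6,75],[0,-6,75]]))
E
python3 d.py -72 0.9 52 0; python3 wt.py; python3 -c "
import cv2;a=cv2.imread('pics/wr.png');cv2.imwrite('pics/w5.png',cv2.resize(a,(800,600)))"
```

```text
t 15.65 pos [514.1 -87.4  52.7] rot [ 3.1416e+00 -1.1000e-03 -7.3200e-02] F [-0.2 -0.3  0.4] w 42.5 q [ 0.08  0.69  0.05  2.01 -0.08  0.44 -1.45]
station pos [-71.2   0.6  52.7]
goal [513.3 -87.1  52. ] shift [-0.8 -0.3  0.7] turn [ 0.     -0.0011 -0.002 ]
pred tips [[208.2, 94.2], [308.6, 93.9]] marks [[243.7, 94.9], [272.1, 94.8]]
```

View pics/w5.png

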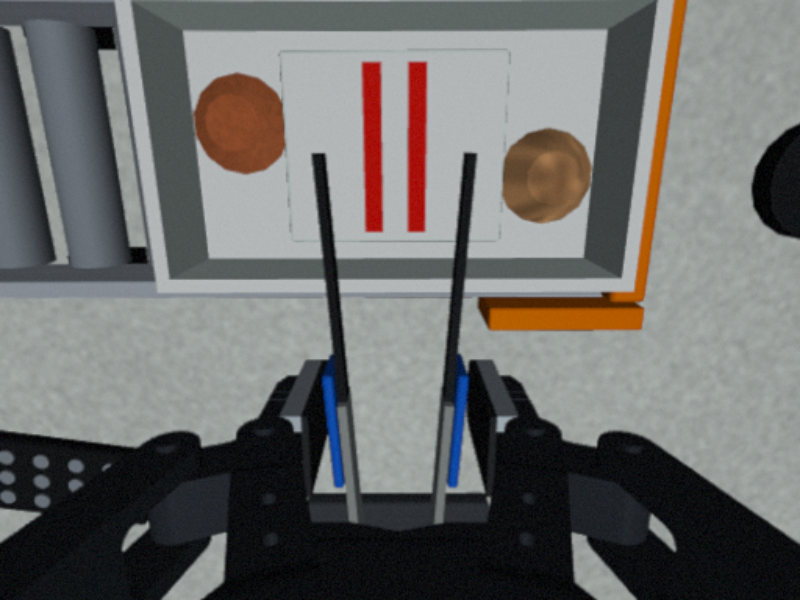

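The fingers straddle the pads, with pad outer faces at columns 324 and 467. The tips' middle is at 394 and the marks' middle at 394.5, about 0.9 mm from the tool line at 398.7. I'll correct that and squeeze gently.

play_rows(
  deltas=[0, -0.9, 0, 0, 0, 0, 0.5, 0, -0.9, 0, 0, 0, 0, 0.44, 0, -0.9, 0, 0, 0, 0, 0.4, 0, -0.9, 0, 0, 0, 0, 0.36, 0, -0.9, 0, 0, 0, 0, 0.33, 0, -0.9, 0, 0, 0, 0, 0.31, 0, -0.9, 0, 0, 0, 0, 0.29, 0, -0.9, 0, 0, 0, 0, 0.28, 0, -0.9, 0, 0, 0, 0, 0.28, 0, -0.9, 0, 0, 0, 0, 0.28],
)

```text
clock: 16.95
eef_pos: [514.1, -86.5, 52.2]
tool_rot: [3.142, -0.001, -0.073]
force: [0.8, 0.5, 2.9]
width: 23.9
gripper_force: 2.5
```

```bash
cat > tips.py <<'E'
import sys;sys.argv=["",'-72','0.9','52','0']
exec(open("d.py").read()); exec(open("wt.py").read())
g=im.astype(int); c=camera_info("wrist")
h=cv2.cvtColor(im,cv2.COLOR_RGB2HSV); red=((h[...,0]<4)|(h[...,0]>174))&(h[...,1]>170)
sc=(lambda a:abs(a[1][0]-a[0][0])/36.4)(f([[0,18.2,91],[0,-18.2,91]])); sm=(lambda a:abs(a[1][0]-a[0][0])/12)(f([[0,6,75],[0,-6,75]]))
print("scale",sc,sm)
def edge(p,i,j): # subpixel half-level crossing
    return
for r in (100,103,106,110):
    row=g[r].max(1); d=[i for i in range(190,325) if row[i]<80]
    rr=np.nonzero(red[r-0,225:290])[0]+225
    print(r,"dark",d,"red",rr.tolist()); print(row[225:282].tolist())
E
python3 tips.py
```

```text
t 16.95 pos [514.1 -86.5  52.2] rot [ 3.1416e+00 -6.0000e-04 -7.3200e-02] F [0.8 0.5 2.9] w 23.9 q [ 0.08  0.69  0.05  2.01 -0.08  0.44 -1.45]
station pos [-71.3   1.5  52.2]
goal [513.3 -87.1  52. ] shift [-0.7  0.6  0.2] turn [ 0.     -0.0006 -0.002 ]
pred tips [[210.5, 94.2], [311.2, 93.9]] marks [[245.8, 94.9], [274.3, 94.8]]
scale 2.686813186813187 2.375
100 dark [230, 231, 232, 233, 234, 235, 236, 274, 275, 276, 277, 278, 279] red [236, 237, 238, 239, 240, 241, 242, 243, 244, 245, 264, 265, 266, 267, 268, 269, 270, 271, 272, 273]
[185, 185, 182, 165, 103, 35, 24, 26, 29, 19, 25, 77, 146, 168, 168, 168, 169, 169, 165, 168, 168, 176, 177, 185, 185, 183, 186, 186, 183, 182, 182, 184, 184, 182, 186, 184, 183, 180, 170, 168, 169, 168, 165, 170, 167, 172, 170, 149, 93, 28, 31, 28, 23, 28, 43, 117, 168]
103 dark [230, 231, 232, 233, 234, 235, 236, 274, 275, 276, 277, 278, 279] red [236, 237, 238, 239, 240, 241, 242, 243, 244, 245, 264, 265, 266, 267, 268, 269, 270, 271, 272, 273]
[185, 187, 187, 185, 126, 42, 27, 24, 27, 31, 24, 79, 145, 170, 167, 167, 169, 167, 168, 164, 168, 174, 17
[... 374 characters left out ...]
, 19, 27, 28, 32, 24, 73, 143, 169, 173, 168, 168, 168, 168, 170, 169, 174, 178, 184, 185, 184, 186, 184, 184, 185, 184, 184, 185, 182, 185, 185, 184, 178, 172, 165, 168, 167, 168, 168, 170, 169, 171, 146, 87, 33, 30, 24, 29, 20, 40, 114, 167]
110 dark [230, 231, 232, 233, 234, 235, 236, 273, 274, 275, 276, 277, 278, 279] red [236, 237, 238, 239, 240, 241, 242, 243, 244, 245, 264, 265, 266, 267, 268, 269, 270, 271, 272, 273]
[187, 181, 183, 184, 132, 54, 26, 32, 23, 33, 28, 53, 138, 167, 166, 168, 167, 165, 168, 168, 166, 156, 166, 186, 184, 186, 186, 180, 184, 182, 185, 183, 184, 183, 184, 186, 183, 180, 173, 169, 171, 165, 170, 167, 170, 170, 169, 135, 63, 23, 30, 30, 33, 22, 49, 146, 185]
```

At width 23.9 the tip gap measures about 14.0 mm, matching the pad model. The tips and marks share the same middle (254.6 and 254.5 px). I'll close to 0.265.

play_rows(
  deltas=[0, 0, 0, 0, 0, 0, 0.274, 0, 0, 0, 0, 0, 0, 0.269, 0, 0, 0, 0, 0, 0, 0.265, 0, 0, 0, 0, 0, 0, 0.265, 0, 0, 0, 0, 0, 0, 0.265, 0, 0, 0, 0, 0, 0, 0.265],
)

```text
clock: 17.75
eef_pos: [514.1, -86.6, 52.2]
tool_rot: [3.142, -0.001, -0.073]
force: [1.2, -1.4, 4.2]
width: 22.9
gripper_force: 2.9
```

```bash
python3 tips.py | grep -v '^\[' ; python3 -c "
import cv2;a=cv2.imread('pics/wr.png');g=a.max(2);print(g[103,228:282].tolist());print(g[106,228:282].tolist());cv2.imwrite('pics/w6.png',cv2.resize(a[60:260,150:360],None,fx=3,fy=3,interpolation=cv2.INTER_CUBIC))"
```

```text
t 17.75 pos [514.1 -86.6  52.2] rot [ 3.1415e+00 -7.0000e-04 -7.3200e-02] F [ 1.2 -1.4  4.2] w 22.9 q [ 0.08  0.69  0.05  2.01 -0.08  0.44 -1.45]
station pos [-71.3   1.5  52.2]
goal [513.3 -87.1  52. ] shift [-0.7  0.6  0.2] turn [ 0.0001 -0.0007 -0.002 ]
pred tips [[210.4, 94.2], [311.2, 93.9]] marks [[245.7, 94.9], [274.2, 94.8]]
scale 2.6895604395604407 2.375
100 dark [232, 233, 234, 235, 236, 237, 238, 271, 272, 273, 274, 275, 276, 277] red [239, 240, 241, 242, 243, 244, 245, 264, 265, 266, 267, 268, 269, 270]
103 dark [232, 233, 234, 235, 236, 237, 238, 271, 272, 273, 274, 275, 276, 277] red [238, 239, 240, 241, 242, 243, 244, 245, 264, 265, 266, 267, 268, 269, 270]
106 dark [232, 233, 234, 235, 236, 237, 238, 271, 272, 273, 274, 275, 276] red [239, 240, 241, 242, 243, 244, 245, 264, 265, 266, 267, 268, 269, 270, 271]
110 dark [233, 234, 235, 236, 237, 238, 271, 272, 273, 274, 275, 276] red [239, 240, 241, 242, 243, 244, 245, 264, 265, 266, 267, 268, 269, 270]
[183, 182, 185, 144, 77, 26, 24, 22, 26, 30, 44, 137, 168, 166, 167, 167, 165, 167, 170, 177, 187, 185, 183, 183, 184, 183, 180, 186, 181, 184, 182, 181, 183, 183, 177, 171, 168, 166, 167, 168, 167, 168, 122, 46, 26, 30, 28, 24, 25, 69, 149, 186, 184, 186]
[186, 185, 183, 144, 75, 30, 24, 26, 33, 30, 42, 138, 169, 167, 168, 166, 170, 165, 174, 176, 184, 186, 185, 182, 183, 183, 184, 183, 185, 187, 185, 182, 185, 183, 171, 171, 166, 167, 170, 166, 168, 168, 123, 48, 23, 28, 34, 27, 33, 87, 157, 184, 183, 183]
```

View pics/w6.png

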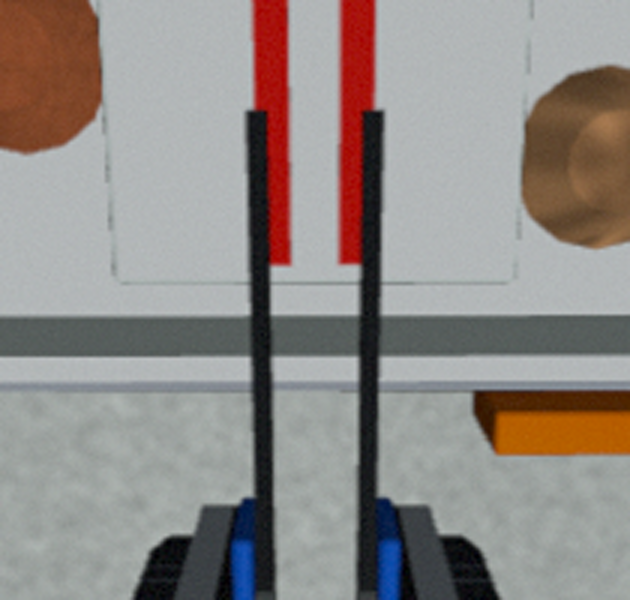

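The crop shows the tips over the red marks, symmetric, with inner faces at crop columns 268 and 361. That is a gap of about 12.2 mm. I'll close a hair more and hold.

play_rows(
  deltas=[0, 0, 0, 0, 0, 0, 0.263, 0, 0, 0, 0, 0, 0, 0.263, 0, 0, 0, 0, 0, 0, 0.263, 0, 0, 0, 0, 0, 0, 0.263, 0, 0, 0, 0, 0, 0, 0.263, 0, 0, 0, 0, 0, 0, 0.263, 0, 0, 0, 0, 0, 0, 0.263, 0, 0, 0, 0, 0, 0, 0.263, 0, 0, 0, 0, 0, 0, 0.263, 0, 0, 0, 0, 0, 0, 0.263],
)

```text
clock: 19.05
eef_pos: [513.9, -86.5, 52.1]
tool_rot: [-3.142, -0.0, -0.073]
force: [3.2, -1.4, 2.5]
width: 22.7
gripper_force: 3.0
```

play_rows(
  deltas=[0, 0, 0, 0, 0, 0, 0.263, 0, 0, 0, 0, 0, 0, 0.263, 0, 0, 0, 0, 0, 0, 0.263, 0, 0, 0, 0, 0, 0, 0.263, 0, 0, 0, 0, 0, 0, 0.263, 0, 0, 0, 0, 0, 0, 0.263, 0, 0, 0, 0, 0, 0, 0.263, 0, 0, 0, 0, 0, 0, 0.263, 0, 0, 0, 0, 0, 0, 0.263, 0, 0, 0, 0, 0, 0, 0.263],
)

```text
clock: 20.3
eef_pos: [513.9, -86.5, 52.1]
tool_rot: [3.142, -0.0, -0.073]
force: [5.1, -0.5, 0.7]
width: 22.5
gripper_force: 3.0
```

```bash
python3 - <<'E'
from h import *
W=[];G=[];M=[]
for i in range(6):
    g=get_image("wrist")[98:107].max(2).mean(0); W.append(read_state()["width"])
    x=np.arange(len(g)); L=np.interp(97,g[236:244],x[236:244]); Rr=np.interp(-97,-g[265:275],x[265:275])
    G.append((Rr-L)/2.61);M.append((Rr+L)/2)
print(np.round(W,2),np.round(G,2),np.round(M,2))
E
```

```text
[22.73 22.65 22.5  22.73 22.18 22.57] [11.9  11.9  11.9  11.9  11.9  11.89] [254.41 254.41 254.43 254.42 254.42 254.41]
```

```bash
python3 -c "
from cell import *
s=read_state();print(s['clock'],s['force'],s['width']);print(finish_job())"
```

```text
20.6 [ 5.28747403 -0.86867291  1.58702241] 22.567006884539396
the job is handed in; nothing more can be done
None
```

The tote is home against the orange stop, and the tweezers were held steady with the tips about 11.9 mm apart over the red marks for roughly 2.5 s; I handed the job in at 20.6 s, still holding, and have no verdict back.

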